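# Ratchet a pool-table rail block tight in the bench clamp

### The job

Lay the short rail block (the one with a single white dot) on the bed of the ratchet clamp, in line with the jaw, between the spring pad and the end stop, and let go of it. Then hold the clamp's upright handle and pump it in full strokes from stop to stop until the spring pad presses the block firmly against the end stop, clearly pressed in but well short of its full travel: stop at the first stroke that feels clearly loaded, as one more crushes the block. Do not wrench the handle, move the jaw only with it, finish with it swung back to its rest stop and let go, and leave everything else on the bench where it is.

Things in the scene. Friction and masses are not known exactly. Their poses are not given: they have to be found in the camera images.
- block: The workpiece: dark wood rail block, 90 (x) x 44 (y) x 45 (z) mm, about 0.25 kg, black top with one white dot. Origin at the centre of its underside; x along its length. Either end may face the jaw. It starts lying flat on the bench to the left or right of the clamp.
- longrail: A bystander: the same rail section but 150 mm long with three white dots; too long for the clamp. Origin at the centre of its underside, x along its length.
- clamp: Fixed ratchet bench clamp: grey base plate 405 x 104 x 16 mm, from local x = -175 to 230 mm, y = -52 to 52 mm. Origin at bench height. Local x is the direction in which the jaw advances along the clamp, local y points to the handle side, z is up.
- jaw: Sliding jaw with its toothed rack, carrying the spring pad. Its origin is the clamp's origin at zero travel and moves along clamp x, up to 80 mm. Tooth pitch 8 mm: each full stroke of the lever, forward and back, advances it one tooth, and a sprung pawl holds it. Under load it settles back about 4 mm onto its tooth as the lever returns. 3 to 7 strokes are needed in all.
- lever: Steel lever arm (22 mm wide, top at z = 55 mm) with an upright round black grip at its end. Origin on its vertical pivot axis at bench height, at clamp x = -65, y = -25 mm; its y points along the arm to the grip. A grip of 20 to 30 N holds it; over 100 N between fingers and lever (both fingers' squeeze added up, plus the push) counts as wrenching.
- pivot (a point): Point on the lever's vertical pivot axis, 85 mm above the bench, at clamp x = -65, y = -25 mm. Push at the handle near the end of the forward stroke: a small constant friction while unloaded (the first two strokes always are), then 0.55 N more per mm that the pad is pressed. A rise of 4.5 to 9 N there means firm after settling; under 3.5 N means one more stroke.
- glue: Bystander: white glue bottle, 44 mm diameter, 110 mm tall; origin under its centre.
- mug: Bystander: white mug, 80 mm diameter, 95 mm tall; origin under its centre.
- chalk_a: Bystander: blue cue-chalk cube, 23 mm; origin under its centre.
- chalk_b: Bystander: blue cue-chalk cube, 23 mm; origin under its centre.
- driver: Bystander: screwdriver lying on the bench.
- joiner: Bystander: brass cue joint, upright cylinder 32 mm diameter, 75 mm tall; origin under its centre.
- bed (a point): Point on top of the flat steel bed where the block must lie, 20 mm above the bench, at clamp x = 127, y = 0. The bed spans x = 37 to 187, y = -30 to 30 mm, without side walls. The block is laid here freely with its length along the clamp's x; pumping then slides it to the end stop.
- endstop_mid (a point): Nominal place of the end stop's face, at clamp x = 190 mm, y = 0, z = 42. The real face (steel plate 56 mm wide, z 22 to 62 mm, set by a screw) stands up to 6 mm before or beyond this point along x, different each time and not measured.
- pad_free (a point): Middle of the face of the jaw's spring pad (46 mm wide, z 24 to 60 mm) when the pad is not pressed in; it moves with the jaw. At the start it is at clamp x = 65 to 76 mm. The pad is on a spring, 2.5 N per mm, and yields 21 mm at most. About 4 to 12 mm, 10 to 30 N, once settled is a firm hold; 50 N crushes the block.
- knob (a point): Point on the axis of the lever's black upright grip, 85 mm above the bench and 130 mm from the pivot axis. The grip is a vertical round post, 22 mm diameter, z = 58 to 106 mm. It swings clockwise seen from above, towards clamp +x, 52 mm from the rest stop to the forward stop (0.40 rad). No return spring: it stays where it is left.
- rest (a point): Where knob is when the lever is at its rest stop, at clamp x = -91, y = 102 mm. The lever starts 0 to 0.30 rad forward of it. Under load a tooth is taken only if the forward stroke comes to within about 3 mm of the forward stop (past 0.375 of 0.40 rad) and the return to within 4 mm of rest, so go to the stops by feel.
Things that resemble listed ones, but are neither listed nor needed, are in the scene too. Leave any pink look-alike of the block alone.

How it is judged:
On the way, in this order (a step that is already met when the one before it is completed fails the run):
1. the block lies on the bed in line with the jaw, let go, before the jaw is pumped up to it (z of block in the frame of clamp between 0.016 and 0.024 m and x of block in the frame of clamp between 0.1 and 0.152 m and y of block in the frame of clamp between -0.012 and 0.012 m and angle between the x axis of block and the x axis of clamp, either way round below 0.15 rad and contact force between the fingers and block below 0.1 N and contact force between block and jaw below 4 N), for 0.2 s.
2. the lever, held in the fingers, is pumped until the pad presses the block with 6 N or more (contact force between block and jaw above 6 N and contact force between the fingers and lever above 1 N), for 0.2 s.
At the end, for the whole second after the job is handed in: The short block lies flat on the bed against the end stop, within 12 mm of the jaw's line and 0.10 rad of its direction, held by the spring pad with 6 to 38 N (pad pressed in about 2.5 to 15 mm of its 21), at rest; the grip is within 8 mm of its rest stop and let go (contact force between block and jaw between 6 and 38 N and z of block in the frame of clamp between 0.016 and 0.024 m and y of block in the frame of clamp between -0.012 and 0.012 m and angle between the x axis of block and the x axis of clamp, either way round below 0.1 rad and x of block in the frame of clamp above 0.13 m and linear speed of block below 0.01 m/s and horizontal distance between knob and rest below 0.008 m); the robot touches nothing.
It fails at once if the pad squeezes the block with more than 50 N (contact force between block and jaw above 50 N).
It fails at once if the lever's grip is squeezed or wrenched with more than 100 N (both fingers together) (contact force between the fingers and lever above 100 N).
It fails at once if the jaw is pushed by the robot instead of by its lever (contact force between the arm and jaw above 3 N).
It fails at once if the fingers push the jaw (contact force between the fingers and jaw above 3 N).
It fails at once if another thing on the bench is moved more than 25 mm (distance of any of longrail, glue, mug, chalk_a, chalk_b, driver, joiner from where it was at the start of the episode above 0.025 m).
It also fails if it takes over 72 s, if anything falls off the work surface, if the arm or the gripper's body presses on something with over 40 N, if the wrist force passes 120 N, or if a joint passes its speed limit or range.

### The arm

A 7-joint arm with a two-finger parallel gripper is mounted at the origin on the work surface. World frame = base frame: x ahead of the robot, y to its left, z up, the work surface at z = 0. Lengths are in m, angles in rad, forces in N, time in s.
With the tool pointing down it reaches from about 0.425 to 0.95 m from the base axis. Payload 16.7 kg.
Tool frame: the origin (TCP) lies on the centre line of the jaws, within the pads' length; the fingertips stand 22 mm ahead of it and the grasp point (between the pads) lies 3 mm ahead of it (finger_overhang is the distance from the TCP to the fingertips, in m); z points along the fingers, y is the line along which they close (so a half turn about z gives the same grasp; the last joint's range is limited). The gripper opens to 94 mm and grips with 3 to 60 N. Pads are 16 mm wide; open, the fingers measure 119 mm over their backs; the gripper's body (75 mm by 177 mm) begins 78 mm behind the grasp point.
Start: joints at [-1.337, 0.426, 0.074, 1.606, -0.034, 1.111, -0.067], TCP at [0.253, 0.626, 0.227] pointing down, gripper open.
Joint ranges: [-2.85, 2.85], [-0.5, 2.14], [-1.23, 1.37], [0.21, 2.46], [-1.02, 4.16], [0.16, 2.05], [-2.73, 2.73]. Speed limits (rad/s): [1.89, 1.89, 2.39, 2.39, 3.01, 3.01, 3.01].

### API

Orientations are given as a 3x3 rotation matrix whose columns are the frame's x, y, z axes.
In Python, from workcell import * gives the robot as it stands.
- The arm moves only by the shell command python3 -m handwheel 'ROWS' [FORCE]. ROWS is a JSON list of rows, 1 to 5 of them, each an object with the fields wx, wy, wz (a rotation vector in normalised numbers (1 is pi/2 rad)), dx, dy, dz (the shift in shares of 750 mm (1.0 is 750 mm)), jaw (the opening from 0.0 (shut) to 1.0 (fully open)); a field left out counts as zero (the opening has to be given); each row is the pose to reach, as a shift and turn from the pose commanded when the command began, along the tool's axes at that moment; what a row does not reach only later rows make up. A row lasts 1/10 s, in which the tool goes at most 0.05 m and 0.15 rad, less where a joint would pass 70% of its speed; a pose out of reach is approached as far as the arm can. The fingers move at their own pace and stop on an object; FORCE is the grip in N (left out, the last holds). Time passes only in rows, so rows that do not move let the fingers close. It prints the time, the measured TCP pose, the force, the opening and the grip force at its end. Input that does not fit is refused with a message, and nothing moves.
- read_state(): the state, without advancing time (a new reading comes with each control period).
- snapshot(name): name is "side" or "top"; returns a dict with "color" (400x640x3 uint8, red, green, blue), "depth" (400x640 float32, m along the optical axis (not along the pixel's ray), 0 where there is no reading), "K" (3x3 intrinsics, pixels), "world_to_cam" (4x4, takes a point from world to camera coordinates). Camera axes: x right, y down, z forward; pixel columns grow to the right and rows downward; lengths in m; the calibration is good to about 2 mm. A picture is of the moment at which its call begins.
- finish_job(): hands the job in; it is judged then, once.
The state is a dict: "t": time; "joint_pos": joint angles; "joint_velocities": joint speeds; "joint_efforts": joint torques, N m; "tcp_pos": TCP position; "ee_rot": TCP orientation; "force": force on the tool from outside, world axes, zero at the start; "moment": the same for the moment, N m; "opening": opening from 0.0 (shut) to 1.0 (fully open); "gripper_force": force on a finger pad.
Only numpy, scipy, OpenCV 4.12 (cv2) and the standard library are available. Lean on these libraries where they do the work, as an engineer would, in place of code of your own. Each camera call takes 0.05 s, during which the arm holds its last target. There are 200 camera calls.

## Working session

There is one attempt and no reset: what is moved stays moved. The work goes in short steps, Python scripts to look and compute and a shell command to move; the robot and the scene stay as the last step left them, time stands still between calls to the robot, and variables do not carry over. Pictures are saved under pics/ and viewed, at most 10 in all, crops included, and the job is handed in when it is done.

```bash
mkdir -p pics; ls
python3 - <<'E'
from workcell import *
import cv2,numpy as np
for n in("top","side"):
    s=snapshot(n); cv2.imwrite(f"pics/{n}0.png",s["color"][:,:,::-1]); np.savez(f"{n}0.npz",**s)
s=read_state();print(s)
E
```

```text
pics
{'t': 0.1, 'joint_pos': array([-1.33651385,  0.42665721,  0.0738401 ,  1.60653978, -0.0341103 ,
        1.11079817, -0.06710262]), 'joint_velocities': array([ 0.0001056 , -0.00326414, -0.00050306, -0.00239351,  0.00076328,
        0.00068507,  0.00075911]), 'joint_efforts': array([ 8.92645970e-03, -9.37461662e+01,  3.67756158e+00, -4.55044127e+01,
       -4.84749209e-02,  1.68014114e-02, -1.03981770e-05]), 'tcp_pos': array([0.25261538, 0.6255477 , 0.22685483]), 'ee_rot': array([[-9.27244909e-01,  3.74455263e-01, -3.67515074e-04],
       [ 3.74455437e-01,  9.27244279e-01, -1.08313368e-03],
       [-6.48088573e-05, -1.14194821e-03, -9.99999346e-01]]), 'force': array([-0.61035294,  0.40437348,  1.114212  ]), 'moment': array([ 0.04830269,  0.06587304, -0.01833245]), 'gripper_force': 0.0, 'opening': 1.0012427836650717}
```

View pics/top0.png

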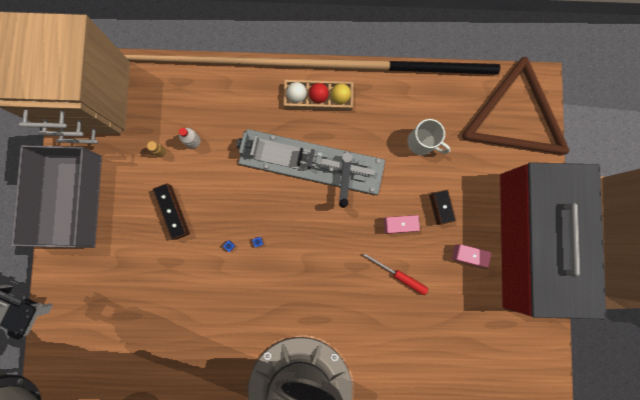

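View pics/side0.png

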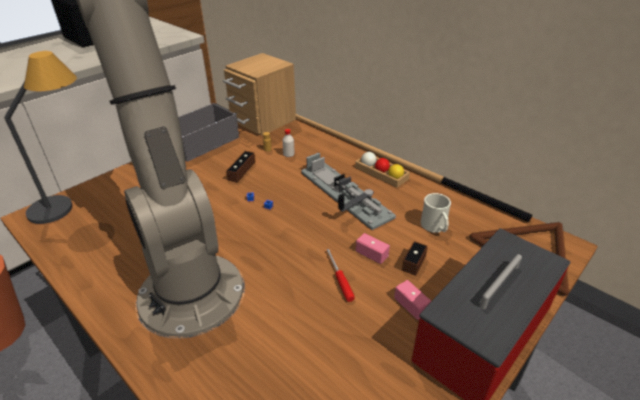

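The top view shows the short block at about (443,207), and the clamp running from about (240,150) to (383,180) with its end stop on the left. The grip is at (344,202). The pink look-alikes are at (403,224) and (473,256).

Run:
```python
import cv2,numpy as np
c=cv2.imread("pics/top0.png")[120:240,230:470]
c=cv2.resize(c,None,fx=3.33,fy=3.33,interpolation=cv2.INTER_CUBIC);print(c.shape);cv2.imwrite("pics/c1.png",c)
```

```text
(400, 799, 3)
```

View pics/c1.png

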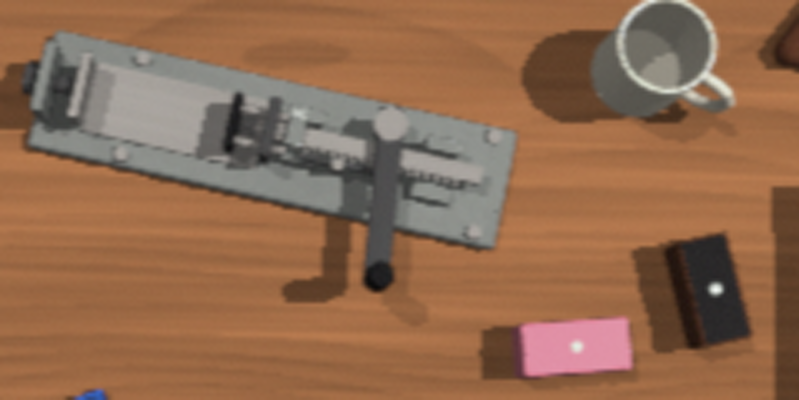

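The enlarged crop shows the clamp plate corners at (57,32), (516,130), (493,249) and (27,147). The block's black top is bounded by about (681,244), (725,234), (750,338) and (703,347), with its dot at (716,289). The grip top is at (378,272) and the pad is near (232,122).

```bash
cat > h.py <<'E'
import numpy as np
def ray(s,uv,z):
    K,T=s["K"],s["world_to_cam"];R,t=T[:3,:3],T[:3,3]
    o=-R.T@t; d=R.T@np.linalg.solve(K,np.array([uv[0],uv[1],1.]))
    return o+d*(z-o[2])/d[2]
def fit(P,Q): # 2D rigid local P->world Q ; returns th,t,resid
    p=P-P.mean(0);q=Q-Q.mean(0)
    th=np.arctan2((p[:,0]*q[:,1]-p[:,1]*q[:,0]).sum(),(p*q).sum())
    R=np.array([[np.cos(th),-np.sin(th)],[np.sin(th),np.cos(th)]]);t=Q.mean(0)-R@P.mean(0)
    return th,t,Q-(P@R.T+t)
E
python3 - <<'E'
from h import *
s=np.load("top0.npz")
g=lambda u,z:ray(s,(230+(u[0]+.5)/3.33-.5,120+(u[1]+.5)/3.33-.5),z)[:2]
Q=np.array([g(u,.016) for u in[(57,32),(516,130),(493,249),(27,147)]])
th,t,r=fit(np.array([[.23,-.052],[-.175,-.052],[-.175,.052],[.23,.052]]),Q);print("clamp",th,t,r*1e3)
R=np.array([[np.cos(th),-np.sin(th)],[np.sin(th),np.cos(th)]])
B=np.array([g(u,.045) for u in[(681,244),(725,234),(750,338),(703,347)]]);
print("blk",B.mean(0),g((716,289),.045), np.linalg.norm(B-np.roll(B,1,0),axis=1))
d=(B[0]+B[1]-B[2]-B[3]);print("blk ang",np.arctan2(d[1],d[0]))
k=g((378,272),.106);piv=R@[-.065,-.025]+t
print("knob",k,"loc",R.T@(k-t),"piv",piv,"dist",np.linalg.norm(k-piv),"rest",R@[-.091,.102]+t)
a=lambda v:np.arctan2(v[1],v[0])
lk=R.T@(k-piv);print("fwd angle", np.arctan2(.127,-.026)-a(lk))
print("bed",R@[.125,0]+t,"pad",R.T@(g((232,122),.06)-t),"mug",g((668,48),.095))
# cam pos and depth checks
T=s["world_to_cam"];print("cam",-T[:3,:3].T@T[:3,3])
# depth-based block top centroid
D=s["depth"];v,u=np.mgrid[0:400,0:640];K=s["K"]
X=np.stack([(u-K[0,2])/K[0,0]*D,(v-K[1,2])/K[1,1]*D,D],-1)
W=(X-T[:3,3])@T[:3,:3]
m=(np.linalg.norm(W[...,:2]-B.mean(0),axis=-1)<.08)&(abs(W[...,2]-.045)<.006)
p=W[m];print("depth blk",p.mean(0),len(p)); w,V=np.linalg.eigh(np.cov(p[:,:2].T));print(V[:,1],w)
m=(np.linalg.norm(W[...,:2]-k,axis=-1)<.03)&(W[...,2]>.095);print("depth knob",W[m].mean(0),m.sum())
E
```

```text
clamp 1.3832171524980035 [ 0.61953219 -0.04467567] [[-1.52071193 -2.73215413]
 [ 0.629244    2.18784366]
 [ 0.23329272  1.39104791]
 [ 0.65817521 -0.84673745]]
blk [ 0.50298838 -0.384476  ] [ 0.50431731 -0.38554085] [0.08661737 0.03782436 0.08801733 0.03980103]
blk ang 0.21999620131394032
knob [ 0.50444691 -0.10096653] loc [-0.07676466  0.10256933] piv [ 0.63197238 -0.11319751] dist 0.1281106611307855 rest [ 0.50235163 -0.11505833]
fwd angle 0.10997255805032835
bed [0.64284232 0.07813165] pad [0.06243337 0.00175705] mug [ 0.69285027 -0.33195235]
cam [ 0.38362899 -0.00247091  1.2570516 ]
depth blk [ 0.50405531 -0.38379354  0.0452468 ] 514
[-0.97167017 -0.23634103] [0.00020767 0.00066328]
depth knob [ 0.50201812 -0.10439321  0.10520729] 55
```

```bash
cat > plan.py <<'E'
import sys,json,numpy as np
from scipy.spatial.transform import Rotation as Ro
def M(f): return np.array([[-np.sin(f),np.cos(f),0],[np.cos(f),np.sin(f),0],[0,0,-1.]])
def plan(wps): # waypoints [x,y,z,phi]; first leg from measured pose
    from workcell import read_state
    s=read_state();p,R=s["tcp_pos"],s["ee_rot"]
    for w in wps:
        q=np.array(w[:3]);N=M(w[3])
        print(w,"->",np.round(Ro.from_matrix(R.T@N).as_rotvec(),4),np.round(R.T@(q-p),4));p,R=q,N
if __name__=="__main__": plan(json.loads(sys.argv[1]))
E
python3 plan.py '[[0.42,0.45,0.22,0.557],[0.52,0.22,0.22,-0.077],[0.56,-0.02,0.22,-0.7],[0.53,-0.26,0.2,-1.34],[0.5035,-0.3845,0.15,-1.34]]'
```

```text
[0.42, 0.45, 0.22, 0.557] -> [-1.1e-03  4.0e-04  6.3e-01] [-0.2209 -0.1001  0.007 ]
[0.52, 0.22, 0.22, -0.077] -> [0.    0.    0.634] [-0.2481 -0.0367  0.    ]
[0.56, -0.02, 0.22, -0.7] -> [0.    0.    0.623] [-0.2362  0.0583  0.    ]
[0.53, -0.26, 0.2, -1.34] -> [0.   0.   0.64] [-0.2029  0.1317  0.02  ]
[0.5035, -0.3845, 0.15, -1.34] -> [0. 0. 0.] [-0.0543  0.1151  0.05  ]
```

Units first: shifts go in shares of 750 mm and turns go in shares of pi/2 rad. So -0.221 m is -0.2947, -0.1 m is -0.1333, 0.63 rad is 0.4011.

```bash
python3 -m handwheel '[{"wz":0.4011,"dx":-0.2947,"dy":-0.1333,"dz":0.0093,"jaw":1},{"wz":0.4011,"dx":-0.2947,"dy":-0.1333,"dz":0.0093,"jaw":1},{"wz":0.4011,"dx":-0.2947,"dy":-0.1333,"dz":0.0093,"jaw":1},{"wz":0.4011,"dx":-0.2947,"dy":-0.1333,"dz":0.0093,"jaw":1},{"wz":0.4011,"dx":-0.2947,"dy":-0.1333,"dz":0.0093,"jaw":1}]' 40
python3 -m handwheel '[{"wz":0.4036,"dx":-0.3307,"dy":-0.0493,"jaw":1},{"wz":0.4036,"dx":-0.3307,"dy":-0.0493,"jaw":1},{"wz":0.4036,"dx":-0.3307,"dy":-0.0493,"jaw":1},{"wz":0.4036,"dx":-0.3307,"dy":-0.0493,"jaw":1},{"wz":0.4036,"dx":-0.3307,"dy":-0.0493,"jaw":1}]'
python3 -m handwheel '[{"wz":0.3966,"dx":-0.3147,"dy":0.0773,"jaw":1},{"wz":0.3966,"dx":-0.3147,"dy":0.0773,"jaw":1},{"wz":0.3966,"dx":-0.3147,"dy":0.0773,"jaw":1},{"wz":0.3966,"dx":-0.3147,"dy":0.0773,"jaw":1},{"wz":0.3966,"dx":-0.3147,"dy":0.0773,"jaw":1}]'
python3 plan.py '[[0.53,-0.26,0.2,-1.34],[0.5035,-0.3845,0.12,-1.34]]'
```

```text
t: 0.6
tcp_pos: [0.4218, 0.448, 0.2203]
ee_rot: [[-0.523, 0.853, 0.0], [0.853, 0.523, -0.001], [-0.001, -0.0, -1.0]]
force: [0.0, 0.6, 0.0]
opening: 1.002
gripper_force: 0.0
t: 1.1
tcp_pos: [0.5199, 0.2191, 0.2204]
ee_rot: [[0.083, 0.997, -0.0], [0.997, -0.083, 0.0], [0.0, -0.0, -1.0]]
force: [0.5, 0.7, -0.4]
opening: 1.003
gripper_force: 0.0
t: 1.6
tcp_pos: [0.5591, -0.0214, 0.2205]
ee_rot: [[0.649, 0.76, 0.0], [0.76, -0.649, -0.0], [-0.0, 0.0, -1.0]]
force: [0.2, 0.8, 0.2]
opening: 1.003
gripper_force: 0.0
[0.53, -0.26, 0.2, -1.34] -> [2.000e-04 1.000e-04 6.332e-01] [-0.2004  0.1329  0.0206]
[0.5035, -0.3845, 0.12, -1.34] -> [0. 0. 0.] [-0.0543  0.1151  0.08  ]
```

Scaled: -0.2 m is -0.2667, 0.133 m is 0.1773, 0.635 rad is 0.4043.

```bash
python3 -m handwheel '[{"wz":0.4043,"dx":-0.2667,"dy":0.1773,"dz":0.028,"jaw":1},{"wz":0.4043,"dx":-0.2667,"dy":0.1773,"dz":0.028,"jaw":1},{"wz":0.4043,"dx":-0.2667,"dy":0.1773,"dz":0.028,"jaw":0.75},{"wz":0.4043,"dx":-0.2667,"dy":0.1773,"dz":0.028,"jaw":0.75},{"wz":0.4043,"dx":-0.2667,"dy":0.1773,"dz":0.028,"jaw":0.75}]'
python3 -m handwheel '[{"dx":-0.072,"dy":0.1533,"dz":0.1067,"jaw":0.75},{"dx":-0.072,"dy":0.1533,"dz":0.1067,"jaw":0.75},{"dx":-0.072,"dy":0.1533,"dz":0.1067,"jaw":0.75},{"dx":-0.072,"dy":0.1533,"dz":0.1067,"jaw":0.75}]'
python3 plan.py '[[0.5037,-0.3843,0.032,-1.339]]'
```

```text
t: 2.1
tcp_pos: [0.5312, -0.2599, 0.1992]
ee_rot: [[0.974, 0.227, -0.0], [0.227, -0.974, -0.001], [-0.001, 0.0, -1.0]]
force: [1.1, 0.8, -0.1]
opening: 0.779
gripper_force: 0.0
t: 2.5
tcp_pos: [0.5016, -0.3871, 0.1163]
ee_rot: [[0.974, 0.226, -0.005], [0.226, -0.974, -0.001], [-0.005, -0.0, -1.0]]
force: [-1.0, 0.8, 1.2]
opening: 0.752
gripper_force: 0.0
[0.5037, -0.3843, 0.032, -1.339] -> [-0.0004  0.0051 -0.0037] [ 0.0031 -0.0022  0.0843]
```

Scaled: 0.088 m is 0.1173, 0.07 m is 0.0933.

```bash
python3 -m handwheel '[{"dz":0.0533,"jaw":0.75},{"dz":0.0933,"jaw":0.75},{"dz":0.1173,"jaw":0.75},{"dz":0.1173,"jaw":0.75}]'
python3 plan.py '[[0.5037,-0.3843,0.032,-1.339]]'
python3 -m handwheel '[{"jaw":0},{"jaw":0},{"jaw":0},{"jaw":0},{"jaw":0}]' 30
```

```text
t: 2.9
tcp_pos: [0.5055, -0.3809, 0.0295]
ee_rot: [[0.972, 0.234, -0.003], [0.234, -0.972, 0.002], [-0.003, -0.002, -1.0]]
force: [0.7, 0.3, 0.9]
opening: 0.751
gripper_force: 0.0
[0.5037, -0.3843, 0.032, -1.339] -> [-0.0022  0.0026  0.0041] [-0.0026  0.0028 -0.0025]
t: 3.4
tcp_pos: [0.5071, -0.3821, 0.0326]
ee_rot: [[0.972, 0.234, 0.001], [0.234, -0.972, -0.001], [0.001, 0.001, -1.0]]
force: [0.3, 1.4, 8.0]
opening: 0.467
gripper_force: 30.0
```

Scaled: -0.16 m is -0.2133, -0.13 m is -0.1733.

```bash
python3 -m handwheel '[{"dz":-0.04,"jaw":0},{"dz":-0.1067,"jaw":0},{"dz":-0.1733,"jaw":0},{"dz":-0.2133,"jaw":0},{"dz":-0.2133,"jaw":0}]'
python3 plan.py '[[0.55,-0.24,0.19,-0.85],[0.60,-0.07,0.19,-0.4],[0.6443,0.086,0.13,-0.188],[0.6443,0.086,0.056,-0.188]]'
```

```text
t: 3.9
tcp_pos: [0.5078, -0.3832, 0.196]
ee_rot: [[0.972, 0.233, 0.006], [0.233, -0.972, -0.003], [0.005, 0.004, -1.0]]
force: [0.0, 0.7, -3.1]
opening: 0.466
gripper_force: 30.0
[0.55, -0.24, 0.19, -0.85] -> [ 0.005  -0.004  -0.4852] [ 0.0744 -0.1294  0.0059]
[0.6, -0.07, 0.19, -0.4] -> [ 0.    0.   -0.45] [ 0.1498 -0.0947  0.    ]
[0.6443, 0.086, 0.13, -0.188] -> [ 0.     0.    -0.212] [ 0.1609 -0.0199  0.06  ]
[0.6443, 0.086, 0.056, -0.188] -> [0. 0. 0.] [0.    0.    0.074]
```

Scaled: -0.1294 m is -0.1725, -0.094 m is -0.1253, -0.485 rad is -0.3088.

```bash
python3 -m handwheel '[{"wz":-0.0637,"dx":0.0199,"dy":-0.0345,"jaw":0},{"wz":-0.1401,"dx":0.0453,"dy":-0.0787,"jaw":0},{"wz":-0.2228,"dx":0.072,"dy":-0.1253,"jaw":0},{"wz":-0.3088,"dx":0.0992,"dy":-0.1725,"dz":0.008,"jaw":0},{"wz":-0.3088,"dx":0.0992,"dy":-0.1725,"dz":0.008,"jaw":0}]'
python3 -m handwheel '[{"wz":-0.0637,"dx":0.0467,"dy":-0.0267,"jaw":0},{"wz":-0.1401,"dx":0.1,"dy":-0.06,"jaw":0},{"wz":-0.2101,"dx":0.1467,"dy":-0.0933,"jaw":0},{"wz":-0.2865,"dx":0.2,"dy":-0.1267,"jaw":0},{"wz":-0.2865,"dx":0.2,"dy":-0.1267,"jaw":0}]'
python3 -m handwheel '[{"wz":-0.0509,"dx":0.0533,"dy":-0.0067,"dz":0.0133,"jaw":0},{"wz":-0.1019,"dx":0.12,"dy":-0.0133,"dz":0.04,"jaw":0},{"wz":-0.135,"dx":0.1733,"dy":-0.02,"dz":0.06,"jaw":0},{"wz":-0.135,"dx":0.2147,"dy":-0.0267,"dz":0.08,"jaw":0},{"wz":-0.135,"dx":0.2147,"dy":-0.0267,"dz":0.08,"jaw":0}]'
python3 -m handwheel '[{"jaw":0},{"jaw":0}]'
python3 plan.py '[[0.6443,0.086,0.054,-0.188]]'
```

```text
t: 4.4
tcp_pos: [0.5501, -0.2322, 0.1839]
ee_rot: [[0.743, 0.669, -0.001], [0.669, -0.743, 0.003], [0.001, -0.003, -1.0]]
force: [-0.1, -0.0, -2.3]
opening: 0.467
gripper_force: 30.0
t: 4.9
tcp_pos: [0.5998, -0.0612, 0.1844]
ee_rot: [[0.379, 0.926, -0.001], [0.926, -0.379, 0.002], [0.002, -0.002, -1.0]]
force: [-1.0, 0.2, -2.9]
opening: 0.468
gripper_force: 30.0
t: 5.4
tcp_pos: [0.6418, 0.093, 0.1221]
ee_rot: [[0.182, 0.983, -0.004], [0.983, -0.182, 0.001], [-0.0, -0.004, -1.0]]
force: [-0.1, -0.1, -2.5]
opening: 0.465
gripper_force: 30.0
t: 5.6
tcp_pos: [0.6428, 0.086, 0.1255]
ee_rot: [[0.189, 0.982, -0.0], [0.982, -0.189, -0.001], [-0.001, 0.0, -1.0]]
force: [-0.0, 0.2, -2.0]
opening: 0.467
gripper_force: 30.0
[0.6443, 0.086, 0.054, -0.188] -> [ 0.0001  0.0007 -0.0023] [0.0003 0.0015 0.0715]
```

Scaled: 0.068 m is 0.0907, 0.066 m is 0.088.

```bash
python3 -m handwheel '[{"dy":0.0013,"dz":0.0333,"jaw":0},{"dy":0.002,"dz":0.0667,"jaw":0},{"dy":0.002,"dz":0.088,"jaw":0},{"dy":0.002,"dz":0.0907,"jaw":0},{"dy":0.002,"dz":0.0907,"jaw":0}]'
python3 -m handwheel '[{"dz":0.0027,"jaw":0},{"dz":0.0053,"jaw":0},{"dz":0.0067,"jaw":0},{"dz":0.0067,"jaw":0}]'
```

```text
t: 6.1
tcp_pos: [0.6445, 0.0867, 0.0578]
ee_rot: [[0.188, 0.982, -0.0], [0.982, -0.188, -0.0], [-0.0, -0.0, -1.0]]
force: [-0.1, 0.2, -0.9]
opening: 0.466
gripper_force: 30.0
t: 6.5
tcp_pos: [0.6444, 0.0876, 0.0527]
ee_rot: [[0.187, 0.982, 0.0], [0.982, -0.187, 0.0], [0.0, 0.0, -1.0]]
force: [0.2, -0.1, -2.7]
opening: 0.468
gripper_force: 30.0
```

Run:
```python
from workcell import *
import cv2
s=snapshot("side");c=cv2.resize(s["color"][130:240,270:430,::-1],None,fx=5,fy=5,interpolation=cv2.INTER_CUBIC);cv2.imwrite("pics/s1.png",c)
```

```text
(no output)
```

View pics/s1.png

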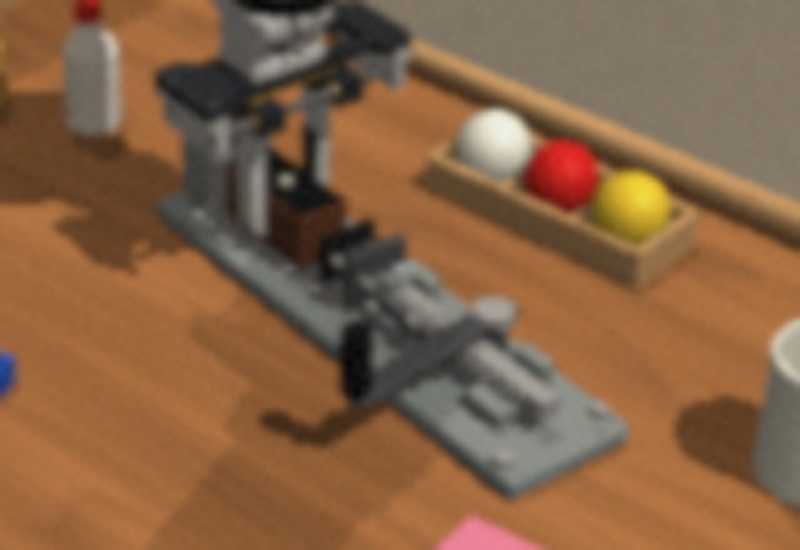

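The side crop shows the block at about (305,215), in line with the jaw and just ahead of the black pad at (345,250). I'll make contact and release.

Scaled: 0.0015 m is 0.002, 0.001 m is 0.0013.

```bash
python3 -m handwheel '[{"dz":0.0013,"jaw":0},{"dz":0.002,"jaw":0},{"dz":0.002,"jaw":0}]'
python3 -m handwheel '[{"jaw":0.6},{"jaw":0.8},{"jaw":0.8},{"jaw":0.8},{"jaw":0.8}]'
python3 -m handwheel '[{"dz":-0.04,"jaw":0.8},{"dz":-0.0933,"jaw":0.8},{"dz":-0.16,"jaw":0.8},{"dz":-0.16,"jaw":0.8},{"dz":-0.16,"jaw":0.8}]'
python3 plan.py '[[0.54,-0.02,0.21,-0.9],[0.5045,-0.105,0.16,-1.5],[0.5045,-0.105,0.16,-1.76]]'
```

```text
t: 6.85
tcp_pos: [0.6445, 0.0876, 0.0525]
ee_rot: [[0.187, 0.982, 0.0], [0.982, -0.187, 0.001], [0.001, 0.0, -1.0]]
force: [-9.6, -0.6, 22.9]
opening: 0.467
gripper_force: 30.0
t: 7.35
tcp_pos: [0.6443, 0.0875, 0.0509]
ee_rot: [[0.187, 0.982, -0.0], [0.982, -0.187, -0.0], [-0.0, -0.0, -1.0]]
force: [0.1, 0.3, -0.7]
opening: 0.799
gripper_force: 0.0
t: 7.85
tcp_pos: [0.6449, 0.0877, 0.1722]
ee_rot: [[0.187, 0.982, 0.002], [0.982, -0.187, 0.001], [0.001, 0.002, -1.0]]
force: [0.2, 0.5, -1.6]
opening: 0.794
gripper_force: 0.0
[0.54, -0.02, 0.21, -0.9] -> [ 0.0014 -0.0019  0.7122] [-0.1254 -0.0829 -0.0381]
[0.5045, -0.105, 0.16, -1.5] -> [0.  0.  0.6] [-0.0806  0.0445  0.05  ]
[0.5045, -0.105, 0.16, -1.76] -> [0.   0.   0.26] [0. 0. 0.]
```

Scaled: -0.125 m is -0.1667, -0.02 m is -0.0267, 0.71 rad is 0.452.

```bash
python3 -m handwheel '[{"wz":0.0891,"dx":-0.04,"dy":-0.0267,"dz":-0.04,"jaw":0.8},{"wz":0.1783,"dx":-0.0867,"dy":-0.06,"dz":-0.0507,"jaw":0.8},{"wz":0.2674,"dx":-0.1333,"dy":-0.088,"dz":-0.0507,"jaw":0.8},{"wz":0.3629,"dx":-0.1667,"dy":-0.1107,"dz":-0.0507,"jaw":0.8},{"wz":0.452,"dx":-0.1667,"dy":-0.1107,"dz":-0.0507,"jaw":0.8}]'
python3 - <<'E'
from workcell import *
import cv2,numpy as np
s=snapshot("top");np.savez("top1.npz",**s);c=cv2.resize(s["color"][120:240,230:400,::-1],None,fx=4,fy=4,interpolation=cv2.INTER_CUBIC);cv2.imwrite("pics/t1.png",c)
E
```

```text
t: 8.35
tcp_pos: [0.5363, -0.023, 0.2082]
ee_rot: [[0.789, 0.615, -0.002], [0.615, -0.789, 0.0], [-0.002, -0.002, -1.0]]
force: [0.8, 1.3, 0.2]
opening: 0.801
gripper_force: 0.0
```

View pics/t1.png

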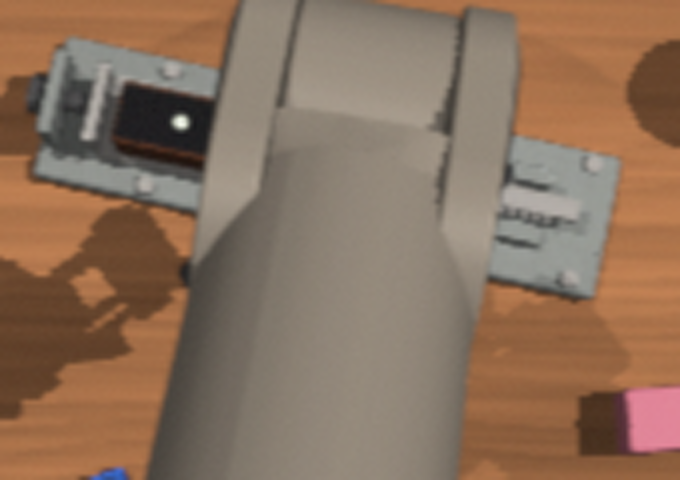

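```bash
python3 - <<'E'
from h import *
s=np.load("top1.npz");th=1.38322;R=np.array([[np.cos(th),-np.sin(th)],[np.sin(th),np.cos(th)]]);t=np.array([.6195,-.0447])
p=ray(s,(230+180.5/4-.5,120+121.5/4-.5),.065)[:2];print("block local",R.T@(p-t))
p=ray(s,(230+120/4-.5,120+83/4-.5),.065)[:2];print("block tl corner",R.T@(p-t))
p=ray(s,(230+106/4-.5,120+66/4-.5),.062)[:2];print("stop corner",R.T@(p-t))
E
python3 plan.py '[[0.5035,-0.1025,0.16,-1.5],[0.5035,-0.1025,0.16,-1.757],[0.5035,-0.1025,0.086,-1.757]]'
```

```text
block local [ 0.13143764 -0.00013747]
block tl corner [ 0.17739006 -0.01727191]
stop corner [ 0.18978269 -0.02738852]
[0.5035, -0.1025, 0.16, -1.5] -> [-0.0009  0.0014  0.5844] [-0.0766  0.0437  0.0482]
[0.5035, -0.1025, 0.16, -1.757] -> [0.    0.    0.257] [0. 0. 0.]
[0.5035, -0.1025, 0.086, -1.757] -> [0. 0. 0.] [0.    0.    0.074]
```

The top crop shows the block's dot at (180,121), which is clamp x ≈ 0.131, y ≈ 0, in line and short of the stop plate at (97,100). Next is the grip.

Scaled: -0.0766 m is -0.1021, 0.022 m is 0.0293, 0.584 rad is 0.3718.

```bash
python3 -m handwheel '[{"wz":0.0891,"dx":-0.0267,"dy":0.0133,"dz":0.0133,"jaw":1},{"wz":0.1783,"dx":-0.0533,"dy":0.0293,"dz":0.0267,"jaw":1},{"wz":0.2674,"dx":-0.08,"dy":0.0467,"dz":0.0533,"jaw":1},{"wz":0.3565,"dx":-0.1021,"dy":0.0583,"dz":0.064,"jaw":1},{"wz":0.3718,"dx":-0.1021,"dy":0.0583,"dz":0.064,"jaw":1}]'
python3 -m handwheel '[{"wz":0.0891,"jaw":1},{"wz":0.1636,"jaw":1},{"wz":0.1636,"jaw":1}]'
python3 plan.py '[[0.5035,-0.1025,0.086,-1.757]]'
```

```text
t: 8.9
tcp_pos: [0.505, -0.1034, 0.1592]
ee_rot: [[0.996, 0.084, -0.003], [0.084, -0.996, -0.001], [-0.004, 0.001, -1.0]]
force: [-0.1, 0.3, -0.4]
opening: 1.002
gripper_force: 0.0
t: 9.2
tcp_pos: [0.5071, -0.1008, 0.1606]
ee_rot: [[0.986, -0.165, -0.001], [-0.165, -0.986, -0.001], [-0.001, 0.001, -1.0]]
force: [0.3, -0.2, 0.7]
opening: 1.0
gripper_force: 0.0
[0.5035, -0.1025, 0.086, -1.757] -> [0.0009 0.0008 0.0205] [-0.0032  0.0022  0.0746]
```

Scaled: 0.074 m is 0.0987, 0.05 m is 0.0667.

```bash
python3 -m handwheel '[{"dz":0.0267,"jaw":1},{"dz":0.0667,"jaw":1},{"dz":0.0987,"jaw":1},{"dz":0.0987,"jaw":1}]' 25
python3 plan.py '[[0.5035,-0.1025,0.086,-1.757]]'
```

```text
t: 9.6
tcp_pos: [0.5054, -0.1009, 0.0846]
ee_rot: [[0.987, -0.161, -0.004], [-0.161, -0.987, -0.0], [-0.004, 0.001, -1.0]]
force: [0.4, -1.1, 1.3]
opening: 0.998
gripper_force: 0.0
[0.5035, -0.1025, 0.086, -1.757] -> [0.0011 0.0043 0.0243] [-0.0017  0.0018 -0.0013]
```

```bash
python3 -m handwheel '[{"jaw":0},{"jaw":0},{"jaw":0},{"jaw":0},{"jaw":0}]' 25
cat > lev.py <<'E'
from workcell import *
import numpy as np
s=read_state();p,R=s["tcp_pos"],s["ee_rot"];piv=np.array([.6320,-.1132])
v=p[:2]-piv;a0=1.773+1.3832-(np.arctan2(v[1],v[0])%(2*np.pi))
tz=lambda a:np.array([np.sin(1.773+1.3832-a),-np.cos(1.773+1.3832-a),0])
print("t",s["t"],"ang",a0.round(4),"r",np.linalg.norm(v).round(4),"Ftan",(s["force"]@tz(a0)).round(2),"F",s["force"].round(1),"grip",s["gripper_force"])
for a in (0,.05,.1,.15,.2,.25,.3,.35,.38,.40):
    q=np.r_[piv+.13*np.array([np.cos(3.1562-a),np.sin(3.1562-a)]),p[2]];print(a,np.round(R.T@(q-p),4)[:2],end="; ")
E
python3 lev.py
```

```text
t: 10.1
tcp_pos: [0.507, -0.1015, 0.0874]
ee_rot: [[0.986, -0.167, 0.001], [-0.167, -0.986, 0.0], [0.001, -0.0, -1.0]]
force: [0.6, 0.1, 0.4]
opening: 0.61
gripper_force: 0.0
t 10.1 ang 0.1076 r 0.1255 Ftan 0.14 F [0.6 0.1 0.4] grip 0.0
0 [-0.0027  0.0142]; 0.05 [-0.0037  0.0078]; 0.1 [-0.0044  0.0013]; 0.15 [-0.0048 -0.0052]; 0.2 [-0.0048 -0.0117]; 0.25 [-0.0046 -0.0182]; 0.3 [-0.004  -0.0246]; 0.35 [-0.003  -0.0311]; 0.38 [-0.0023 -0.0349]; 0.4 [-0.0018 -0.0374];
```

```bash
python3 -m handwheel '[{"dx":-0.004,"jaw":0},{"dx":-0.004,"jaw":0},{"dx":-0.004,"jaw":0},{"dx":-0.004,"jaw":0},{"dx":-0.004,"jaw":0}]' 25
python3 -m handwheel '[{"jaw":0},{"jaw":0},{"jaw":0}]'; python3 lev.py
```

```text
t: 10.6
tcp_pos: [0.5038, -0.1013, 0.087]
ee_rot: [[0.986, -0.168, -0.0], [-0.168, -0.986, -0.0], [-0.0, 0.0, -1.0]]
force: [-0.1, -0.5, 0.9]
opening: 0.23
gripper_force: 25.0
t: 10.9
tcp_pos: [0.5038, -0.1013, 0.087]
ee_rot: [[0.986, -0.168, -0.0], [-0.168, -0.986, -0.0], [-0.0, 0.0, -1.0]]
force: [-0.1, 0.0, 0.8]
opening: 0.227
gripper_force: 25.0
t 10.9 ang 0.1075 r 0.1287 Ftan 0.03 F [-0.1  0.   0.8] grip 25.00012457370758
0 [0.0005 0.0139]; 0.05 [-0.0005  0.0075]; 0.1 [-0.0012  0.0011]; 0.15 [-0.0016 -0.0054]; 0.2 [-0.0016 -0.0119]; 0.25 [-0.0013 -0.0184]; 0.3 [-0.0007 -0.0249]; 0.35 [ 0.0002 -0.0313]; 0.38 [ 0.0009 -0.0352]; 0.4 [ 0.0014 -0.0377];
```

Scaled: 0.012 m is 0.016, 0.011 m is 0.0147.

```bash
python3 -m handwheel '[{"dx":-0.0013,"dy":0.0053,"jaw":0},{"dx":-0.0007,"dy":0.0107,"jaw":0},{"dy":0.0147,"jaw":0},{"dy":0.016,"jaw":0}]'; python3 lev.py
python3 -m handwheel '[{"dy":0.0013,"jaw":0},{"dy":0.0027,"jaw":0},{"dy":0.0027,"jaw":0}]'; python3 lev.py
```

```text
t: 11.3
tcp_pos: [0.5024, -0.1131, 0.087]
ee_rot: [[0.986, -0.167, 0.001], [-0.167, -0.986, -0.0], [0.001, -0.0, -1.0]]
force: [7.0, 2.8, -6.1]
opening: 0.229
gripper_force: 25.0
t 11.3 ang 0.0153 r 0.1296 Ftan 2.84 F [ 7.   2.8 -6.1] grip 24.998503625392914
0 [-0.     0.002]; 0.05 [-0.0011 -0.0044]; 0.1 [-0.0018 -0.0109]; 0.15 [-0.0021 -0.0173]; 0.2 [-0.0022 -0.0238]; 0.25 [-0.0019 -0.0303]; 0.3 [-0.0013 -0.0368]; 0.35 [-0.0004 -0.0432]; 0.38 [ 0.0003 -0.0471]; 0.4 [ 0.0009 -0.0496]; t: 11.6
tcp_pos: [0.5023, -0.1132, 0.087]
ee_rot: [[0.986, -0.166, 0.001], [-0.166, -0.986, 0.002], [0.0, -0.002, -1.0]]
force: [5.6, 11.8, -2.0]
opening: 0.234
gripper_force: 25.0
t 11.6 ang 0.0147 r 0.1297 Ftan 11.83 F [ 5.6 11.8 -2. ] grip 25.004054009914398
0 [0.     0.0019]; 0.05 [-0.001  -0.0045]; 0.1 [-0.0017 -0.011 ]; 0.15 [-0.002  -0.0174]; 0.2 [-0.0021 -0.0239]; 0.25 [-0.0018 -0.0304]; 0.3 [-0.0012 -0.0369]; 0.35 [-0.0003 -0.0433]; 0.38 [ 0.0005 -0.0472]; 0.4 [ 0.001  -0.0497];
```

Scaled: -0.047 m is -0.0627, -0.036 m is -0.048.

```bash
python3 -m handwheel '[{"dx":-0.002,"dy":-0.016,"jaw":0},{"dx":-0.0027,"dy":-0.032,"jaw":0},{"dx":-0.002,"dy":-0.048,"jaw":0},{"dx":-0.0009,"dy":-0.0573,"jaw":0},{"dy":-0.0627,"jaw":0}]'; python3 lev.py|head -1
python3 -m handwheel '[{"dy":-0.0013,"jaw":0},{"dy":-0.0027,"jaw":0}]' >/dev/null; python3 lev.py|head -1
python3 -m handwheel '[{"dx":0.0007,"dy":-0.0027,"jaw":0},{"dx":0.0007,"dy":-0.004,"jaw":0},{"dx":0.0007,"dy":-0.0053,"jaw":0}]'>/dev/null; python3 lev.py
```

```text
t: 12.1
tcp_pos: [0.509, -0.0681, 0.0868]
ee_rot: [[0.986, -0.167, -0.001], [-0.167, -0.986, -0.0], [-0.001, 0.0, -1.0]]
force: [-4.3, -3.1, 0.6]
opening: 0.228
gripper_force: 25.0
t 12.1 ang 0.366 r 0.1311 Ftan -4.38 F [-4.3 -3.1  0.6] grip 24.999851882457733
t 12.3 ang 0.3749 r 0.1311 Ftan -4.18 F [-2.3 -3.6 -3.4] grip 24.999502301216125
t 12.6 ang 0.4076 r 0.1311 Ftan -3.61 F [-0.9 -3.6 -6.6] grip 24.998771846294403
0 [-0.      0.0529]; 0.05 [-0.001   0.0464]; 0.1 [-0.0017  0.04  ]; 0.15 [-0.0021  0.0335]; 0.2 [-0.0022  0.027 ]; 0.25 [-0.0019  0.0205]; 0.3 [-0.0013  0.014 ]; 0.35 [-0.0004  0.0076]; 0.38 [0.0003 0.0038]; 0.4 [0.0009 0.0012];
```

Scaled: -0.003 m is -0.004, -0.002 m is -0.0027.

```bash
python3 -m handwheel '[{"dx":0.0004,"dy":-0.0027,"jaw":0},{"dx":0.0005,"dy":-0.004,"jaw":0},{"dx":0.0005,"dy":-0.004,"jaw":0}]'>/dev/null; python3 lev.py
```

```text
t 12.9 ang 0.4153 r 0.1313 Ftan -16.18 F [ -4.5 -15.7  -6.5] grip 25.000296235084534
0 [0.     0.0539]; 0.05 [-0.001   0.0475]; 0.1 [-0.0017  0.041 ]; 0.15 [-0.0021  0.0345]; 0.2 [-0.0022  0.028 ]; 0.25 [-0.0019  0.0215]; 0.3 [-0.0013  0.0151]; 0.35 [-0.0004  0.0086]; 0.38 [0.0003 0.0048]; 0.4 [0.0008 0.0022];
```

Scaled: 0.054 m is 0.072, 0.048 m is 0.064.

```bash
python3 -m handwheel '[{"dx":-0.0023,"dy":0.0173,"jaw":0},{"dx":-0.0029,"dy":0.0347,"jaw":0},{"dx":-0.0027,"dy":0.0507,"jaw":0},{"dx":-0.0017,"dy":0.064,"jaw":0},{"dx":-0.0012,"dy":0.072,"jaw":0}]'>/dev/null; python3 lev.py|head -1
python3 -m handwheel '[{"dy":0.0013,"jaw":0},{"dy":0.0027,"jaw":0},{"dy":0.0027,"jaw":0}]' >/dev/null; python3 lev.py|head -1
echo fwd2; python3 -m handwheel '[{"dx":-0.002,"dy":-0.016,"jaw":0},{"dx":-0.0027,"dy":-0.032,"jaw":0},{"dx":-0.002,"dy":-0.048,"jaw":0},{"dx":-0.0009,"dy":-0.0573,"jaw":0},{"dy":-0.0627,"jaw":0}]'>/dev/null; python3 lev.py|head -1
python3 -m handwheel '[{"dy":-0.0013,"jaw":0},{"dy":-0.0027,"jaw":0}]' >/dev/null; python3 lev.py|head -1
python3 -m handwheel '[{"dx":0.0007,"dy":-0.0027,"jaw":0},{"dx":0.0007,"dy":-0.004,"jaw":0},{"dx":0.0007,"dy":-0.0053,"jaw":0}]'>/dev/null; python3 lev.py|head -1
python3 -m handwheel '[{"dx":0.0004,"dy":-0.0027,"jaw":0},{"dx":0.0005,"dy":-0.004,"jaw":0},{"dx":0.0005,"dy":-0.004,"jaw":0}]'>/dev/null; python3 lev.py
```

```text
t 13.4 ang 0.0127 r 0.1301 Ftan 40.81 F [ 1.7 40.8  2.8] grip 24.987664371728897
t 13.7 ang 0.0147 r 0.13 Ftan 14.17 F [-0.2 14.2  2.9] grip 25.007351338863373
fwd2
t 14.2 ang 0.3681 r 0.1304 Ftan -3.64 F [-3.4 -2.6 -2.5] grip 24.999585449695587
t 14.4 ang 0.3764 r 0.1304 Ftan -2.99 F [ 2.8 -4.3 -8. ] grip 24.9983811378479
t 14.7 ang 0.4081 r 0.1309 Ftan -3.34 F [ 2.6 -4.7 -8.5] grip 24.99841421842575
t 15.0 ang 0.4159 r 0.131 Ftan -15.17 F [ -0.7 -16.2  -6.9] grip 25.000174641609192
0 [-0.0003  0.0539]; 0.05 [-0.0013  0.0475]; 0.1 [-0.002  0.041]; 0.15 [-0.0024  0.0345]; 0.2 [-0.0025  0.028 ]; 0.25 [-0.0022  0.0215]; 0.3 [-0.0016  0.0151]; 0.35 [-0.0007  0.0086]; 0.38 [-0.      0.0048]; 0.4 [0.0005 0.0022];
```

Scaled: 0.05 m is 0.0667, 0.046 m is 0.0613.

```bash
python3 -m handwheel '[{"dx":-0.0023,"dy":0.0173,"jaw":0},{"dx":-0.0029,"dy":0.0347,"jaw":0},{"dx":-0.0027,"dy":0.0507,"jaw":0},{"dx":-0.0017,"dy":0.0613,"jaw":0},{"dx":-0.0012,"dy":0.0667,"jaw":0}]' 22 >/dev/null; python3 lev.py|head -1
python3 -m handwheel '[{"dy":0.0027,"jaw":0},{"dy":0.0053,"jaw":0},{"dy":0.0067,"jaw":0},{"dy":0.008,"jaw":0},{"dy":0.008,"jaw":0}]' >/dev/null; python3 lev.py|head -1
echo fwd3; python3 -m handwheel '[{"dx":-0.002,"dy":-0.016,"jaw":0},{"dx":-0.0027,"dy":-0.032,"jaw":0},{"dx":-0.002,"dy":-0.048,"jaw":0},{"dx":-0.0009,"dy":-0.0573,"jaw":0},{"dy":-0.0627,"jaw":0}]'>/dev/null; python3 lev.py|head -1
python3 -m handwheel '[{"dy":-0.0013,"jaw":0},{"dy":-0.0027,"jaw":0}]' >/dev/null; python3 lev.py|head -1
python3 -m handwheel '[{"dx":0.0007,"dy":-0.0027,"jaw":0},{"dx":0.0007,"dy":-0.004,"jaw":0},{"dx":0.0007,"dy":-0.0053,"jaw":0}]'>/dev/null; python3 lev.py|head -1
python3 -m handwheel '[{"dx":0.0004,"dy":-0.0027,"jaw":0},{"dx":0.0005,"dy":-0.004,"jaw":0},{"dx":0.0005,"dy":-0.004,"jaw":0}]'>/dev/null; python3 lev.py
```

```text
t 15.5 ang 0.0378 r 0.1296 Ftan 1.79 F [-0.1  1.8  3.8] grip 22.00051099061966
t 16.0 ang 0.0149 r 0.1298 Ftan 11.45 F [ 0.6 11.4  6.6] grip 22.004599571228027
fwd3
t 16.5 ang 0.368 r 0.1307 Ftan -4.17 F [-1.6 -3.8 -1.1] grip 21.999446153640747
t 16.7 ang 0.376 r 0.1307 Ftan -2.54 F [ 2.5 -3.7 -5.1] grip 21.998936533927917
t 17.0 ang 0.4074 r 0.1311 Ftan -3.17 F [ 2.5 -4.5 -8.5] grip 21.99856460094452
t 17.3 ang 0.4153 r 0.1312 Ftan -15.41 F [ -1.6 -16.1  -6.9] grip 22.000428289175034
0 [-0.0001  0.0539]; 0.05 [-0.0011  0.0474]; 0.1 [-0.0018  0.041 ]; 0.15 [-0.0022  0.0345]; 0.2 [-0.0023  0.028 ]; 0.25 [-0.002   0.0215]; 0.3 [-0.0014  0.015 ]; 0.35 [-0.0005  0.0086]; 0.38 [0.0002 0.0048]; 0.4 [0.0007 0.0022];
```

```bash
python3 -m handwheel '[{"dx":-0.0023,"dy":0.0173,"jaw":0},{"dx":-0.0029,"dy":0.0347,"jaw":0},{"dx":-0.0027,"dy":0.0507,"jaw":0},{"dx":-0.0017,"dy":0.0613,"jaw":0},{"dx":-0.0012,"dy":0.0667,"jaw":0}]' 22 >/dev/null; python3 lev.py|head -1
python3 -m handwheel '[{"dy":0.0027,"jaw":0},{"dy":0.0053,"jaw":0},{"dy":0.0067,"jaw":0},{"dy":0.008,"jaw":0},{"dy":0.008,"jaw":0}]' >/dev/null; python3 lev.py|head -1
echo fwd4; python3 -m handwheel '[{"dx":-0.002,"dy":-0.016,"jaw":0},{"dx":-0.0027,"dy":-0.032,"jaw":0},{"dx":-0.002,"dy":-0.048,"jaw":0},{"dx":-0.0009,"dy":-0.0573,"jaw":0},{"dy":-0.0627,"jaw":0}]'>/dev/null; python3 lev.py|head -1
python3 -m handwheel '[{"dy":-0.0013,"jaw":0},{"dy":-0.0027,"jaw":0}]' >/dev/null; python3 lev.py|head -1
python3 -m handwheel '[{"dx":0.0007,"dy":-0.0027,"jaw":0},{"dx":0.0007,"dy":-0.004,"jaw":0},{"dx":0.0007,"dy":-0.0053,"jaw":0}]'>/dev/null; python3 lev.py|head -1
python3 -m handwheel '[{"dx":0.0004,"dy":-0.0027,"jaw":0},{"dx":0.0005,"dy":-0.004,"jaw":0},{"dx":0.0005,"dy":-0.004,"jaw":0}]'>/dev/null; python3 lev.py
```

```text
t 17.8 ang 0.039 r 0.1296 Ftan 1.25 F [-0.8  1.3  0.6] grip 22.00023740530014
t 18.3 ang 0.0148 r 0.1299 Ftan 11.64 F [-0.2 11.6  3.6] grip 22.00435370206833
fwd4
t 18.8 ang 0.3679 r 0.1307 Ftan -3.88 F [-2.1 -3.4 -2.6] grip 21.999607980251312
t 19.0 ang 0.3758 r 0.1307 Ftan -3.96 F [-0.5 -4.1 -5.2] grip 21.998939216136932
t 19.3 ang 0.4075 r 0.1311 Ftan -3.66 F [ 1.3 -4.5 -8.2] grip 21.998907923698425
t 19.6 ang 0.4154 r 0.1312 Ftan -16.56 F [ -3.8 -16.4  -6.4] grip 22.00068175792694
0 [-0.      0.0539]; 0.05 [-0.0011  0.0475]; 0.1 [-0.0018  0.041 ]; 0.15 [-0.0022  0.0345]; 0.2 [-0.0022  0.028 ]; 0.25 [-0.002   0.0215]; 0.3 [-0.0014  0.0151]; 0.35 [-0.0005  0.0086]; 0.38 [0.0002 0.0048]; 0.4 [0.0008 0.0022];
```

Scaled: 0.05 m is 0.0667, 0.046 m is 0.0613.

```bash
python3 -m handwheel '[{"dx":-0.0023,"dy":0.0173,"jaw":0},{"dx":-0.0029,"dy":0.0347,"jaw":0},{"dx":-0.0027,"dy":0.0507,"jaw":0},{"dx":-0.0017,"dy":0.0613,"jaw":0},{"dx":-0.0012,"dy":0.0667,"jaw":0}]' 22 >/dev/null; python3 lev.py|head -1
python3 -m handwheel '[{"dy":0.0027,"jaw":0},{"dy":0.0053,"jaw":0},{"dy":0.0067,"jaw":0},{"dy":0.008,"jaw":0},{"dy":0.008,"jaw":0}]' >/dev/null; python3 lev.py|head -1
echo fwd5; python3 -m handwheel '[{"dx":-0.002,"dy":-0.016,"jaw":0},{"dx":-0.0027,"dy":-0.032,"jaw":0},{"dx":-0.002,"dy":-0.048,"jaw":0},{"dx":-0.0009,"dy":-0.0573,"jaw":0},{"dy":-0.0627,"jaw":0}]'>/dev/null; python3 lev.py|head -1
python3 -m handwheel '[{"dy":-0.0013,"jaw":0},{"dy":-0.0027,"jaw":0}]' >/dev/null; python3 lev.py|head -1
python3 -m handwheel '[{"dx":0.0007,"dy":-0.0027,"jaw":0},{"dx":0.0007,"dy":-0.004,"jaw":0},{"dx":0.0007,"dy":-0.0053,"jaw":0}]'>/dev/null; python3 lev.py|head -1
python3 -m handwheel '[{"dx":0.0004,"dy":-0.0027,"jaw":0},{"dx":0.0005,"dy":-0.004,"jaw":0},{"dx":0.0005,"dy":-0.004,"jaw":0}]'>/dev/null; python3 lev.py
```

```text
t 20.1 ang 0.0388 r 0.1295 Ftan 3.19 F [-0.4  3.2  0.7] grip 22.000169456005096
t 20.6 ang 0.0147 r 0.1298 Ftan 12.45 F [ 1.2 12.4  3.9] grip 22.004258036613464
fwd5
t 21.1 ang 0.3651 r 0.1309 Ftan -7.3 F [-3.3 -6.6 -0.4] grip 22.0001220703125
t 21.3 ang 0.3749 r 0.131 Ftan -8.54 F [-2.9 -8.  -2.5] grip 21.998808681964874
t 21.6 ang 0.4031 r 0.1314 Ftan -8.72 F [-2.5 -8.4 -1.6] grip 21.998161375522614
t 21.9 ang 0.4147 r 0.1315 Ftan -16.63 F [ -4.8 -16.   -0.2] grip 22.001816779375076
0 [0.0003 0.0539]; 0.05 [-0.0008  0.0474]; 0.1 [-0.0015  0.041 ]; 0.15 [-0.0019  0.0345]; 0.2 [-0.0019  0.028 ]; 0.25 [-0.0017  0.0215]; 0.3 [-0.0011  0.015 ]; 0.35 [-0.0002  0.0086]; 0.38 [0.0005 0.0048]; 0.4 [0.001  0.0022];
```

Stroke 5 rose about 5 N at the end of travel, which is a firm hold. I'll return to the rest stop and release.

Units first: shifts go in shares of 750 mm and turns go in shares of pi/2 rad. So 0.05 m is 0.0667, 0.046 m is 0.0613.

```bash
python3 -m handwheel '[{"dx":-0.0023,"dy":0.0173,"jaw":0},{"dx":-0.0029,"dy":0.0347,"jaw":0},{"dx":-0.0027,"dy":0.0507,"jaw":0},{"dx":-0.0017,"dy":0.0613,"jaw":0},{"dx":-0.0012,"dy":0.0667,"jaw":0}]' 22 >/dev/null; python3 lev.py|head -1
python3 -m handwheel '[{"dy":0.0027,"jaw":0},{"dy":0.0053,"jaw":0},{"dy":0.0067,"jaw":0},{"dy":0.008,"jaw":0},{"dy":0.008,"jaw":0}]' >/dev/null; python3 lev.py|head -1
python3 -m handwheel '[{"dy":-0.0013,"jaw":0},{"dy":-0.002,"jaw":0},{"dy":-0.002,"jaw":0}]' >/dev/null; python3 lev.py|head -1
python3 -m handwheel '[{"jaw":0.4},{"jaw":0.6},{"jaw":0.7},{"jaw":0.7},{"jaw":0.7}]'
python3 -m handwheel '[{"dz":-0.0267,"jaw":0.7},{"dz":-0.08,"jaw":0.7},{"dz":-0.1333,"jaw":0.7},{"dz":-0.1867,"jaw":0.7},{"dz":-0.1867,"jaw":0.7}]'
python3 plan.py '[[0.45,-0.30,0.22,-1.757]]'
```

```text
t 22.4 ang 0.0403 r 0.1296 Ftan 2.44 F [-1.3  2.5  2. ] grip 22.000398337841034
t 22.9 ang 0.0146 r 0.1299 Ftan 10.61 F [ 2.8 10.6  1.8] grip 22.003825306892395
t 23.2 ang 0.0154 r 0.1299 Ftan 4.46 F [ 3.7  4.5 -0.2] grip 22.00000762939453
t: 23.7
tcp_pos: [0.5016, -0.1137, 0.087]
ee_rot: [[0.986, -0.168, -0.0], [-0.168, -0.986, -0.0], [-0.0, 0.0, -1.0]]
force: [-0.2, -0.4, 0.1]
opening: 0.62
gripper_force: 0.0
t: 24.2
tcp_pos: [0.5037, -0.1143, 0.2311]
ee_rot: [[0.986, -0.168, 0.006], [-0.168, -0.986, 0.001], [0.006, -0.002, -1.0]]
force: [0.2, 0.4, -0.1]
opening: 0.699
gripper_force: 0.0
[0.45, -0.3, 0.22, -1.757] -> [-0.0021 -0.0057  0.0174] [-0.0218  0.1921  0.0106]
```

Move aside for a look at the result.

Scaled: 0.19 m is 0.2533, 0.14 m is 0.1867.

```bash
python3 -m handwheel '[{"dx":-0.0067,"dy":0.0533,"jaw":0.7},{"dx":-0.0133,"dy":0.12,"jaw":0.7},{"dx":-0.02,"dy":0.1867,"jaw":0.7},{"dx":-0.0267,"dy":0.2533,"jaw":0.7},{"dx":-0.0267,"dy":0.2533,"jaw":0.7}]'|head -2
python3 -m handwheel '[{"dx":-0.0067,"dy":0.04,"jaw":0.7},{"dx":-0.0133,"dy":0.08,"jaw":0.7},{"dx":-0.0133,"dy":0.08,"jaw":0.7}]'|head -2
python3 - <<'E'
from workcell import *
import cv2,numpy as np
s=snapshot("top");np.savez("top2.npz",**s);c=cv2.resize(s["color"][120:240,230:400,::-1],None,fx=4,fy=4,interpolation=cv2.INTER_CUBIC);cv2.imwrite("pics/t2.png",c)
E
```

```text
t: 24.7
tcp_pos: [0.4465, -0.3043, 0.2272]
t: 25.0
tcp_pos: [0.4282, -0.3582, 0.2269]
```

View pics/t2.png

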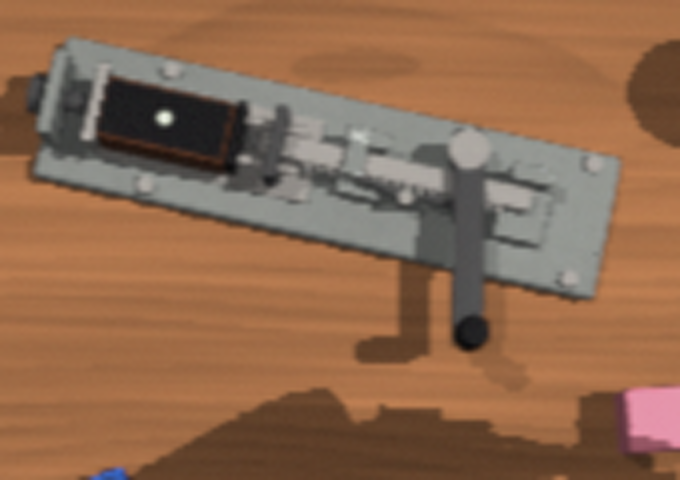

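The top view shows the block square in the clamp against the end stop: dot at (164,118), stop plate at (98,103), pad behind it at (240,135). The grip is at rest at (470,332) and the arm is clear.

```bash
python3 -c "
from workcell import *
print(finish_job())"
```

```text
the job is handed in; nothing more can be done
None
```

The short block is clamped against the end stop after five full strokes: the fifth raised the handle push by about 5 N, which I estimate leaves about 14 N on the pad once settled. The lever is back at rest and let go, and I handed the job in, but no verdict came back.

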